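Take the red bangle from the bracelet bar

TASK

A customer wants the red bangle. Slide the grey stop collar off the free end of the black bracelet bar and set it down gently in the empty black tray; then slide the red bangle off the bar and set it down in the same tray. Lower both all the way in before letting go, and do not let either drop on the counter.

Things in the scene. Friction and masses are not known exactly. Their poses are not given: they have to be found in the camera images.
- collar: Grey stop collar: a plain loose ring near the free end of the bar, 52 mm outer and 36 mm inner diameter, 18 mm wide along its axis, 50 g. Origin at its centre; its x axis is the ring's axis and at the start lies along the bar, pointing to the free end. It hangs on the bar, so its centre is at first 7 mm below the bar's axis; no thread or catch holds it.
- red_bangle: Red bangle: a plain loose ring hanging on the same bar inward of the collar, 56 mm outer and 44 mm inner diameter, 22 mm wide along its axis, 35 g. Origin at its centre; its x axis is the ring's axis and at the start lies along the bar, pointing to the free end. Its centre is at first 11 mm below the bar's axis. A similar cream bangle hangs still farther in and is not part of the job.
- bar_end (a point): Centre of the free end face of the black bracelet bar: a fixed level round bar 22 mm in diameter, its axis 130 mm above the counter. The x axis points outwards along the bar, away from its post; z is up. The bar runs 220 mm back from here to the post, which rises only about 20 mm above the bar's axis. A flat foot 12 mm high and 110 mm wide stands on the counter under the bar, from about 35 mm behind the free end back past the post. The stand is heavy and does not move.
- tray: Empty black tray, fixed, 130 mm (its x) by 190 mm (its y) outside and 22 mm high, walls 5 mm thick, its inner floor 6 mm above the counter. Origin at the centre of its underside, z up. A white tray of the same size with trinkets in it stands beside it and is not the one meant.

How it is judged:
By the outcome, as a careful person would: the job done as asked, in the order asked, and still so for the second after the job is handed in, with the robot touching nothing.
It also fails if it takes over 61 s, if anything falls off the work surface, if the arm or the gripper's body presses on something with over 40 N, if the wrist force passes 120 N, or if a joint passes its speed limit or range.

ROBOT

A 6-joint arm with a two-finger parallel gripper is mounted at the origin on the work surface. World frame = base frame: x ahead of the robot, y to its left, z up, the work surface at z = 0. Lengths are in m, angles in degrees, forces in N, time in s.
With the tool pointing down it reaches from about 0.4 to 0.825 m from the base axis. Payload 7 kg.
Tool frame: the origin (TCP) lies at the very end of the fingers, on their centre line; the grasp point (between the pads) lies 19 mm behind it; z points along the fingers, y is the line along which they close (so a half turn about z gives the same grasp; the last joint's range is limited). The gripper opens to 88 mm and grips with 3 to 60 N. Pads are 19 mm wide; open, the fingers measure 130 mm over their backs; the gripper's body (78 mm by 193 mm) begins 47 mm behind the grasp point.
Start: joints at [-51.618, 20.546, 0.682, 0, -70.136, -16.507], TCP at [0.251, -0.626, 0.227] pointing down, gripper open.
Joint ranges: [-176.03, 176.03], [-82.01, 121.73], [-58.28, 71.71], [-173.87, 95.51], [-174.79, -0.11], [-173.66, 173.66]. Speed limits (degrees/s): [136.94, 136.94, 172.46, 180, 180, 180].

INTERFACE

Orientations are given as [roll, pitch, yaw] about the fixed x, y, z axes, in that order (R = Rz(yaw) Ry(pitch) Rx(roll)).
In Python, from plant import r gives the robot as it stands. The module is installed in compiled form; this text tells all that it offers.
- The arm moves only by the tool jog_arm, never from a script. Its arguments are lists of equal length, an entry for each row: "travel": the shift along the tool's x, y, z each as a share of 50 cm, from -1 to 1, a list of three; "dr": the turn, a rotation vector about the tool's x, y, z each as a share of 360 degrees, from -1 to 1, a list of three; "claw": the opening, from 0 (shut) to 1 (fully open). A call has exactly 10 rows; each row is the pose to reach, as a shift and turn from the pose commanded when the call began, along the tool's axes at that moment, turning the shorter way round; what a row does not reach only later rows make up. A row lasts 1/8 s, in which the tool goes at most 62.5 mm and 10.7 degrees, less where a joint would pass 70% of its speed; a pose out of reach is approached as far as the arm can. A call with a number of a shift or a turn outside -1 to 1 is refused whole. A call with a gripper value outside its range is refused whole. The fingers move at their own pace and stop on an object; "newtons" is the grip in N (left out, the last holds). Time passes only in rows, so rows that repeat a pose let the fingers close, or fill a call up. It gives the time, the measured TCP pose, the force, the opening and the grip force at its end, in the units of the state.
- r.get_state(): the state, without advancing time (a new reading comes with each control period).
- r.capture(name): name is "side" or "top"; returns a dict with "pixels" (400x640x3 uint8, red, green, blue), "range_z" (400x640 float32, m along the optical axis (not along the pixel's ray), 0 where there is no reading), "fx", "fy", "cx", "cy" (pixels), "dist_coeffs" ([k1, k2, p1, p2, k3] as OpenCV has them; the pictures are not rectified), "position" and "attitude" of the camera in the world. Camera axes: x right, y up, looking along -z (the intrinsics and any distortion apply to the point x, -y, -z); pixel columns grow to the right and rows downward; lengths in m; the calibration is good to about 2 mm. A picture is of the moment at which its call begins.
- r.close_job(): hands the job in; it is judged then, once.
Trained networks look in the newest picture that a camera, given by its name, has taken for a name from the list of things; names that differ only in an ending like _2 or _b are one class to them, and where a whole thing is asked for, a point or a joint stands for the part that bears it (a point fixed in the world has none). Each returns a list of dicts, best first, with "conf" (0 to 1); they miss things now and then, are a little off and sometimes report something else, mostly with a low value. They report only what shows in the picture. A call takes as long as a camera call.
- r.boxes_of(name, camera): "extent" ([left, top, right, bottom] in pixels, round what is visible of it).
- r.regions_of(name, camera): "pixels" (400x640 bool, what is visible of it) and "extent" ([left, top, right, bottom] in pixels, round what is visible of it).
- r.tip_of(name, camera): "at" ([column, row] in pixels: a listed point, or the origin of a listed thing).
The state is a dict: "time_s": time; "joints": joint angles; "qd": joint speeds; "joint_torque": joint torques, N m; "tcp_pos": TCP position; "eef_rot": TCP orientation; "contact_force": force on the tool from outside, world axes, zero at the start; "moment": the same for the moment, N m; "gripper_width": finger opening in m; "gripper_force": force on a finger pad.
Only numpy, scipy, OpenCV 4.12 (cv2) and the standard library are available. Lean on these libraries where they do the work, as an engineer would, in place of code of your own. Each camera call takes 0.05 s, during which the arm holds its last target. There are 200 camera calls.

## Working session

There is one attempt and no reset: what is moved stays moved. The work goes in short steps, Python scripts to look and compute and a tool call to move; the robot and the scene stay as the last step left them, time stands still between calls to the robot, and variables do not carry over. Pictures are saved under pics/ and viewed, at most 10 in all, crops included, and the job is handed in when it is done.

Besides the shell and the picture viewer there is one more tool, called after ">>>" as name(argument=value, ...) on one line, values as JSON. jog_arm: Moves the arm, as the interface text tells. Its arguments: {"type":"object","properties":{"travel":{"type":"array"},"dr":{"type":"array"},"claw":{"type":"array"},"newtons":{"type":"number"}},"required":["travel","dr","claw"]}

```bash
mkdir -p pics; cat > h.py <<'E'
import numpy as np,cv2
from scipy.spatial.transform import Rotation as R
from plant import r
def cam(n):
    c=r.capture(n); return c
def Rc(c):
    a=np.array(c["attitude"]); 
    return a if a.shape==(3,3) else (R.from_euler('xyz',a,degrees=True).as_matrix() if a.size==3 else R.from_quat(a).as_matrix())
def rays(c,uv):
    K=np.array([[c["fx"],0,c["cx"]],[0,c["fy"],c["cy"]],[0,0,1.]])
    p=cv2.undistortPoints(np.array(uv,float).reshape(-1,1,2),K,np.array(c["dist_coeffs"],float)).reshape(-1,2)
    return np.c_[p[:,0],-p[:,1],-np.ones(len(p))]
def world(c,uv,z):
    return (rays(c,uv)*np.reshape(z,(-1,1)))@Rc(c).T+np.array(c["position"])
def maskpts(c,m):
    v,u=np.nonzero(m&(c["range_z"]>0)); return world(c,np.c_[u,v],c["range_z"][v,u])
E
python3 - <<'E'
from h import *
print(r.get_state())
for n in("side","top"):
    c=cam(n); cv2.imwrite(f"pics/{n}0.png",c["pixels"][...,::-1]); print(n,c["position"],c["attitude"],c["fx"],c["dist_coeffs"])
    for t in("collar","red_bangle","tray"):
        for g in r.regions_of(t,n)[:2]:
            p=maskpts(c,g["pixels"]); print(t,round(g["conf"],2),g["extent"],len(p), np.round(np.percentile(p,[2,50,98],axis=0),3).tolist() if len(p) else 0)
    for g in r.tip_of("bar_end",n)[:2]:
        u,v=map(int,np.round(g["at"])); print("bar_end",g,world(c,[[u,v]],[c["range_z"][v,u]]))
E
```

```text
{'time_s': 0.0, 'joints': array([-5.16183044e+01,  2.05918674e+01,  6.31306908e-01, -1.74863940e-02,
       -7.01345734e+01, -1.65107222e+01]), 'qd': array([ 0.07736851,  0.0146823 ,  0.08179507,  0.06404812, -0.05535754,
        0.01673586]), 'joint_torque': array([ 1.01296533e-03, -5.82719600e+01,  2.93048805e+01,  6.99729055e+00,
        6.71991846e-03, -1.97855657e-04]), 'tcp_pos': array([ 0.25126327, -0.62595644,  0.22560734]), 'eef_rot': array([ 1.79904117e+02, -1.12785493e-02, -1.58134973e+02]), 'contact_force': array([ 0.48527526, -0.39811575,  0.20038263]), 'moment': array([-0.03259382, -0.04765696,  0.00175228]), 'gripper_force': 0.0, 'gripper_width': 0.08751777844271544}
side [0.19320854 0.64399555 0.67074242] [  52.96454886    0.89764847 -153.96086866] 512.3161457168627 [-0.01007903  0.          0.          0.          0.        ]
collar 0.9 [261.8, 203.4, 292.6, 235.4] 449 [[0.522, 0.064, 0.1], [0.539, 0.078, 0.136], [0.569, 0.082, 0.149]]
red_bangle 0.89 [243.4, 223.6, 276.0, 259.2] 583 [[0.52, 0.126, 0.095], [0.538, 0.139, 0.133], [0.57, 0.146, 0.147]]
tray 0.81 [264.6
[... 191 characters left out ...]
8637704 -0.04582302  0.8103082 ] [  7.34433913  -0.46439525 -91.66023179] 448.2311791510498 [-0.1167125  0.         0.         0.         0.       ]
collar 0.82 [229.9, 207.3, 241.6, 238.7] 373 [[0.523, 0.063, 0.111], [0.544, 0.07, 0.145], [0.569, 0.078, 0.15]]
collar 0.51 [362.2, 138.1, 469.6, 211.0] 7503 [[0.574, -0.326, 0.004], [0.639, -0.237, 0.007], [0.701, -0.142, 0.024]]
red_bangle 0.71 [189.9, 207.7, 212.2, 242.3] 619 [[0.522, 0.122, 0.098], [0.546, 0.13, 0.141], [0.574, 0.143, 0.148]]
tray 0.76 [364.5, 137.4, 473.3, 209.4] 7568 [[0.574, -0.326, 0.004], [0.639, -0.236, 0.007], [0.701, -0.142, 0.024]]
bar_end {'at': [413.3, 174.6], 'conf': 0.26} [[ 0.63734313 -0.23009924  0.00629418]]
```

View pics/side0.png

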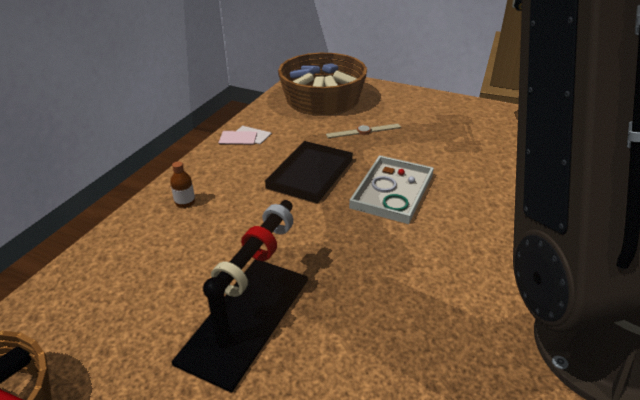

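View pics/top0.png

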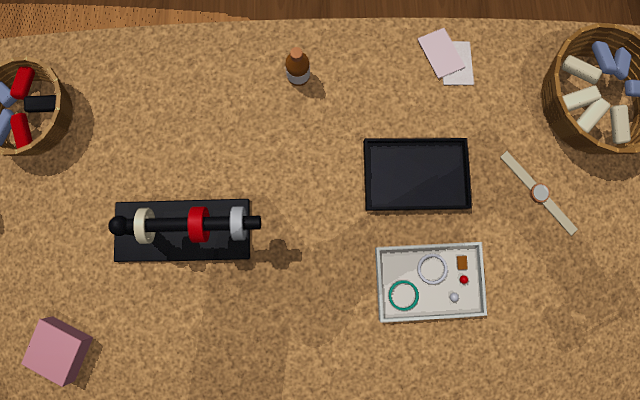

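The side view shows grey collar (277,219), red bangle (260,241), black tray (311,171). The top view shows collar (238,223), bangle (198,224), bar end (260,222) and black tray (417,174), which agrees with the networks.

```bash
cat >> h.py <<'E'
def go(p,yaw,tilt=0):
    """print the travel/dr to reach TCP p with tool down at yaw, from commanded~measured pose"""
    s=r.get_state(); A=R.from_euler('xyz',s["eef_rot"],degrees=True); B=R.from_euler('xyz',[180,0,yaw],degrees=True)
    d=A.inv().apply(np.array(p)-s["tcp_pos"]); w=(A.inv()*B).as_rotvec(degrees=True)
    print("travel",np.round(d/.5,4).tolist(),"dr",np.round(w/360,4).tolist())
E
python3 - <<'E'
from h import *
c=cam("top")
v,u=np.mgrid[185:265,110:275].reshape(2,-1); P=world(c,np.c_[u,v],c["range_z"][v,u])
b=P[(P[:,2]>.128)&(P[:,2]<.1435)]
# centre per y-slice away from rings
for lo,hi in((.03,.04),(.04,.05),(.05,.06),(.088,.1),(.1,.115),(.155,.175),(.175,.19)):
    q=b[(b[:,1]>lo)&(b[:,1]<hi)]
    if len(q): print(lo,len(q),np.round([q[:,0].min(),q[:,0].mean(),q[:,0].max(),q[:,2].max(),q[:,1].min()],4))
q=P[(P[:,2]>.1)]
for t in("collar","red_bangle"):
    g=r.regions_of(t,"top")[0]; p=maskpts(c,g["pixels"]); p=p[p[:,2]>.12]; print(t,p.min(0),p.max(0),np.percentile(p[:,2],95), p[p[:,2]>.143].mean(0))
g=r.regions_of("tray","top")[0]; p=maskpts(c,g["pixels"]).astype(np.float32)
print(cv2.minAreaRect(p[:,:2].copy()))
m=(q[:,2]>.12); print(q[m].min(0))
go([.545,.0715,.227],-90)
E
```

```text
0.03 47 [0.5367 0.5463 0.5563 0.1425 0.0362]
0.04 89 [0.5369 0.5464 0.5567 0.1429 0.04  ]
0.05 95 [0.5371 0.5467 0.557  0.1422 0.0501]
0.088 109 [0.5366 0.5465 0.5582 0.1426 0.088 ]
0.1 135 [0.537  0.5463 0.5569 0.1429 0.1001]
0.155 166 [0.5383 0.5471 0.557  0.1432 0.1551]
0.175 135 [0.5373 0.5471 0.5577 0.1426 0.1754]
collar [0.52135036 0.05999419 0.12034259] [0.57194071 0.08214976 0.1509663 ] 0.14938389684649678 [0.54709809 0.0703258  0.14702137]
red_bangle [0.52115603 0.12179454 0.12184518] [0.57422242 0.14358743 0.14950814] 0.14751358306024165 [0.54673138 0.13235415 0.14561702]
((0.6419685482978821, -0.23523369431495667), (0.19117876887321472, 0.13923180103302002), 88.9841537475586)
[ 0.48637704 -0.04582302  0.12034259]
travel [-1.0648, 1.0765, -0.0008] dr [-0.0, -0.0, -0.1892]
```

>>> jog_arm(travel=[[-0.1,0.1,0],[-0.2,0.2,0],[-0.3,0.3,0],[-0.4,0.4,0],[-0.5,0.5,0],[-0.6,0.6,0],[-0.7,0.7,0],[-0.8,0.8,0],[-0.8,0.8,0],[-0.8,0.8,0]], dr=[[0,0,-0.025],[0,0,-0.05],[0,0,-0.075],[0,0,-0.1],[0,0,-0.125],[0,0,-0.15],[0,0,-0.175],[0,0,-0.1892],[0,0,-0.1892],[0,0,-0.1892]], claw=[1,1,1,1,1,1,1,1,1,1], newtons=10)

```text
time_s: 1.95
tcp_pos: [0.4751, -0.1028, 0.2268]
eef_rot: [-179.9, 0.0, -89.7]
contact_force: [-0.3, -0.4, -0.2]
gripper_width: 0.0878
gripper_force: 0.0
```

```bash
python3 - <<'E'
from h import *
s=r.get_state();print(s["tcp_pos"],s["eef_rot"],s["joints"],s["time_s"])
go([.5467,.0705,.2],-90)
E
```

```text
[ 0.47507742 -0.10281633  0.22683503] [-1.79944662e+02  1.44463158e-02 -8.97247881e+01] [ 1.10254116e+01  2.44490562e+00 -2.24239453e+01 -4.26839573e-03
 -6.50740882e+01 -1.07484098e+01] 1.95
travel [-0.3459, -0.1449, 0.0539] dr [-0.0002, 0.0, 0.0008]
```

>>> jog_arm(travel=[[-0.12,-0.05,0],[-0.23,-0.1,0],[-0.346,-0.145,0],[-0.346,-0.145,0],[-0.346,-0.145,0.05],[-0.346,-0.145,0.1],[-0.346,-0.145,0.15],[-0.346,-0.145,0.2],[-0.346,-0.145,0.23],[-0.346,-0.145,0.244]], dr=[[0,0,0],[0,0,0],[0,0,0],[0,0,0],[0,0,0],[0,0,0],[0,0,0],[0,0,0],[0,0,0],[0,0,0]], claw=[1,1,1,1,1,1,1,1,1,1])

```text
time_s: 3.2
tcp_pos: [0.546, 0.066, 0.1041]
eef_rot: [180.0, -0.0, -90.1]
contact_force: [0.3, -0.2, -0.7]
gripper_width: 0.0878
gripper_force: 0.0
```

```bash
python3 - <<'E'
from h import *
s=r.get_state();print(s["tcp_pos"],s["eef_rot"],s["time_s"])
for n in("side","top"):
    c=cam(n); cv2.imwrite(f"pics/{n}1.png",cv2.resize(c["pixels"][120:300,160:400,::-1],(720,540)))
E
```

```text
[0.54596438 0.06604836 0.10408148] [ 1.79962962e+02 -2.45991987e-02 -9.00554320e+01] 3.2
```

View pics/side1.png

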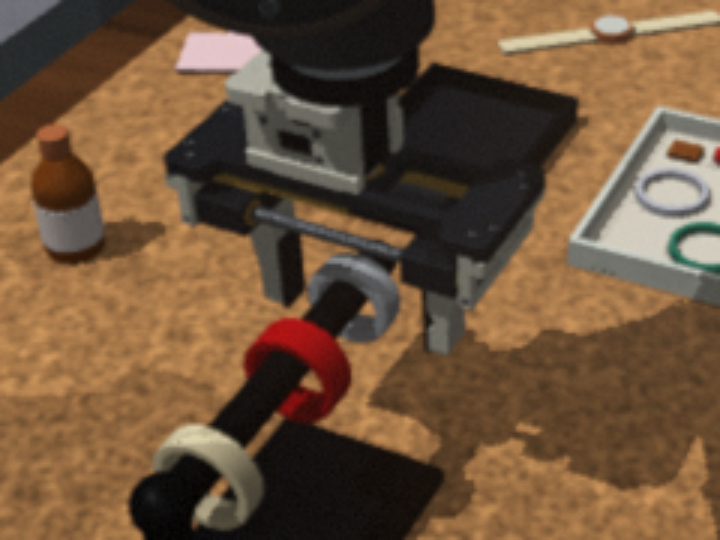

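The fingers straddle the collar (crop ~(355,297), fingers at (280,270) and (440,320)), but sit about 4.5 mm too far out along the bar; I'll shift and close.

>>> jog_arm(travel=[[-0.009,-0.001,0],[-0.009,-0.001,0],[-0.009,-0.001,0],[-0.009,-0.001,0],[-0.009,-0.001,0],[-0.009,-0.001,0],[-0.009,-0.001,0],[-0.009,-0.001,0],[-0.009,-0.001,0],[-0.009,-0.001,0]], dr=[[0,0,0],[0,0,0],[0,0,0],[0,0,0],[0,0,0],[0,0,0],[0,0,0],[0,0,0],[0,0,0],[0,0,0]], claw=[1,1,0.75,0.65,0.6,0.5,0.4,0.4,0.4,0.4], newtons=12)

```text
time_s: 4.55
tcp_pos: [0.5467, 0.0713, 0.1046]
eef_rot: [-180.0, -0.0, -90.0]
contact_force: [-0.1, -0.4, 0.6]
gripper_width: 0.0524
gripper_force: 12.0
```

```bash
python3 - <<'E'
from h import *
s=r.get_state();print(s["tcp_pos"],s["eef_rot"],s["gripper_width"],s["gripper_force"],s["contact_force"])
E
```

```text
[0.54669168 0.07131957 0.10456172] [-1.79999847e+02 -6.95722801e-04 -9.00154775e+01] 0.05241499946487859 11.99994072318077 [-0.07151701 -0.4094468   0.55690676]
```

>>> jog_arm(travel=[[0,0,-0.007],[0,0,-0.013],[0,0,-0.013],[0.03,0,-0.013],[0.06,0,-0.013],[0.1,0,-0.013],[0.14,0,-0.013],[0.18,0,-0.013],[0.22,0,-0.013],[0.24,0,-0.013]], dr=[[0,0,0],[0,0,0],[0,0,0],[0,0,0],[0,0,0],[0,0,0],[0,0,0],[0,0,0],[0,0,0],[0,0,0]], claw=[0.4,0.4,0.4,0.4,0.4,0.4,0.4,0.4,0.4,0.4])

```text
time_s: 5.8
tcp_pos: [0.5465, -0.0502, 0.111]
eef_rot: [180.0, -0.0, -90.1]
contact_force: [0.2, 0.0, 0.2]
gripper_width: 0.0523
gripper_force: 12.0
```

```bash
python3 - <<'E'
from h import *
s=r.get_state();print(s["tcp_pos"],s["gripper_width"],s["gripper_force"],s["contact_force"])
c=cam("side"); cv2.imwrite("pics/side2.png",cv2.resize(c["pixels"][100:280,180:420,::-1],(720,540)))
go([.6375,-.278,.125],-90)
E
```

```text
[ 0.54653973 -0.05017808  0.11103312] 0.052324345667069685 12.00008936226368 [0.21399663 0.04585413 0.24044471]
travel [0.4546, -0.1827, -0.028] dr [0.0, -0.0, -0.0002]
```

View pics/side2.png

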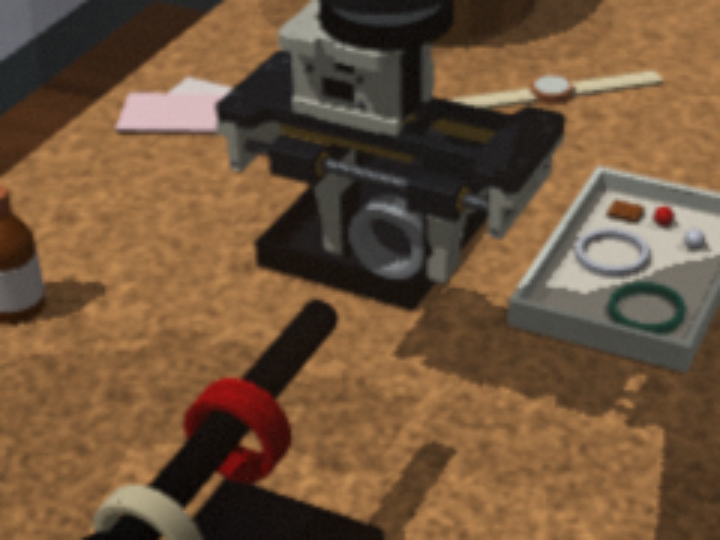

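The collar (crop (390,238)) is held cleanly off the bar and the red bangle is still on it.

>>> jog_arm(travel=[[0.08,-0.03,-0.02],[0.16,-0.06,-0.02],[0.24,-0.1,-0.02],[0.32,-0.13,-0.02],[0.4,-0.16,-0.02],[0.458,-0.182,-0.02],[0.458,-0.182,0],[0.458,-0.182,0.05],[0.458,-0.182,0.09],[0.458,-0.182,0.12]], dr=[[0,0,0],[0,0,0],[0,0,0],[0,0,0],[0,0,0],[0,0,0],[0,0,0],[0,0,0],[0,0,0],[0,0,0]], claw=[0.4,0.4,0.4,0.4,0.4,0.4,0.4,0.4,0.4,0.4])

```text
time_s: 7.1
tcp_pos: [0.6371, -0.2767, 0.0497]
eef_rot: [179.9, 0.0, -90.0]
contact_force: [-0.0, 0.0, -1.1]
gripper_width: 0.0523
gripper_force: 12.0
```

```bash
python3 - <<'E'
from h import *
s=r.get_state();print(s["tcp_pos"],s["gripper_width"],s["gripper_force"],s["contact_force"])
for n in("side","top"):
    c=cam(n)
    for t in("collar","tray"):
        for g in r.regions_of(t,n)[:1]:
            p=maskpts(c,g["pixels"]); print(n,t,round(g["conf"],2),np.round(np.percentile(p,[1,50,99],axis=0),3).tolist())
go([.6375,-.278,.0145],-90)
E
```

```text
[ 0.63705558 -0.27670767  0.04966962] 0.052252472896970485 11.999989673495293 [-0.00747914  0.01726002 -1.09059618]
side collar 0.64 [[0.612, -0.283, 0.044], [0.637, -0.269, 0.068], [0.659, -0.265, 0.094]]
side tray 0.58 [[0.573, -0.326, 0.0], [0.636, -0.224, 0.006], [0.702, -0.137, 0.024]]
top collar 0.66 [[0.592, -0.285, 0.051], [0.635, -0.27, 0.088], [0.658, -0.217, 0.263]]
travel [0.0006, 0.0017, 0.0752] dr [-0.0002, -0.0001, 0.0]
```

>>> jog_arm(travel=[[0,0,0.02],[0,0,0.035],[0,0,0.048],[0,0,0.058],[0,0,0.064],[0,0,0.068],[0,0,0.07],[0,0,0.072],[0,0,0.074],[0,0,0.074]], dr=[[0,0,0],[0,0,0],[0,0,0],[0,0,0],[0,0,0],[0,0,0],[0,0,0],[0,0,0],[0,0,0],[0,0,0]], claw=[0.4,0.4,0.4,0.4,0.4,0.4,0.4,0.4,0.4,0.4])

```text
time_s: 8.65
tcp_pos: [0.6376, -0.2777, 0.014]
eef_rot: [180.0, 0.0, -90.0]
contact_force: [-0.1, 0.7, -0.1]
gripper_width: 0.0523
gripper_force: 12.0
```

```bash
python3 - <<'E'
from h import *
s=r.get_state();print(s["tcp_pos"],s["contact_force"])
c=cam("side")
p=maskpts(c,r.regions_of("collar","side")[0]["pixels"]); print(np.round(np.percentile(p,[1,50,99],axis=0),3).tolist())
s=r.get_state();print(s["tcp_pos"],s["contact_force"])
E
```

```text
[ 0.6375562  -0.27765157  0.0140371 ] [-0.09618822  0.74723511 -0.11520788]
[[0.612, -0.302, 0.006], [0.637, -0.27, 0.035], [0.657, -0.265, 0.059]]
[ 0.63762167 -0.27770452  0.01410895] [ 0.85748956  0.46029936 -0.05817522]
```

>>> jog_arm(travel=[[0,0,0.0005],[0,0,0.001],[0,0,0.001],[0,0,0.0015],[0,0,0.0015],[0,0,0.002],[0,0,0.002],[0,0,0.002],[0,0,0.002],[0,0,0.002]], dr=[[0,0,0],[0,0,0],[0,0,0],[0,0,0],[0,0,0],[0,0,0],[0,0,0],[0,0,0],[0,0,0],[0,0,0]], claw=[0.4,0.4,0.4,0.4,0.4,0.4,0.4,0.4,0.4,0.4])

```text
time_s: 10.0
tcp_pos: [0.6376, -0.2777, 0.0131]
eef_rot: [180.0, 0.0, -90.0]
contact_force: [0.4, -1.2, -0.2]
gripper_width: 0.0521
gripper_force: 12.0
```

>>> jog_arm(travel=[[0,0,0.0005],[0,0,0.001],[0,0,0.001],[0,0,0.0015],[0,0,0.0015],[0,0,0.002],[0,0,0.002],[0,0,0.002],[0,0,0.002],[0,0,0.002]], dr=[[0,0,0],[0,0,0],[0,0,0],[0,0,0],[0,0,0],[0,0,0],[0,0,0],[0,0,0],[0,0,0],[0,0,0]], claw=[0.4,0.4,0.4,0.4,0.4,0.4,0.4,0.4,0.4,0.4])

```text
time_s: 11.25
tcp_pos: [0.6377, -0.2778, 0.0128]
eef_rot: [-180.0, -0.0, -90.0]
contact_force: [-3.1, 1.4, 7.1]
gripper_width: 0.0524
gripper_force: 12.0
```

>>> jog_arm(travel=[[0,0,-0.0015],[0,0,-0.0015],[0,0,-0.0015],[0,0,-0.0015],[0,0,-0.0015],[0,0,-0.0015],[0,0,-0.0015],[0,0,-0.0015],[0,0,-0.0015],[0,0,-0.0015]], dr=[[0,0,0],[0,0,0],[0,0,0],[0,0,0],[0,0,0],[0,0,0],[0,0,0],[0,0,0],[0,0,0],[0,0,0]], claw=[0.4,0.4,0.59,0.61,0.63,0.65,0.67,0.69,0.71,0.73])

```text
time_s: 12.5
tcp_pos: [0.6376, -0.2777, 0.0128]
eef_rot: [-180.0, 0.0, -90.0]
contact_force: [1.0, 0.2, 0.2]
gripper_width: 0.0637
gripper_force: 0.0
```

```bash
python3 - <<'E'
from h import *
s=r.get_state();print(s["tcp_pos"],s["contact_force"],s["gripper_width"])
c=cam("side"); cv2.imwrite("pics/side3.png",cv2.resize(c["pixels"][80:260,200:440,::-1],(720,540)))
p=maskpts(c,r.regions_of("collar","side")[0]["pixels"]); print(np.round(np.percentile(p,[1,50,99],axis=0),3).tolist())
E
```

```text
[ 0.63759754 -0.27769047  0.01280077] [1.03221275 0.17616673 0.20893187] 0.0636507367567672
[[0.61, -0.29, 0.008], [0.634, -0.27, 0.036], [0.658, -0.265, 0.058]]
```

View pics/side3.png

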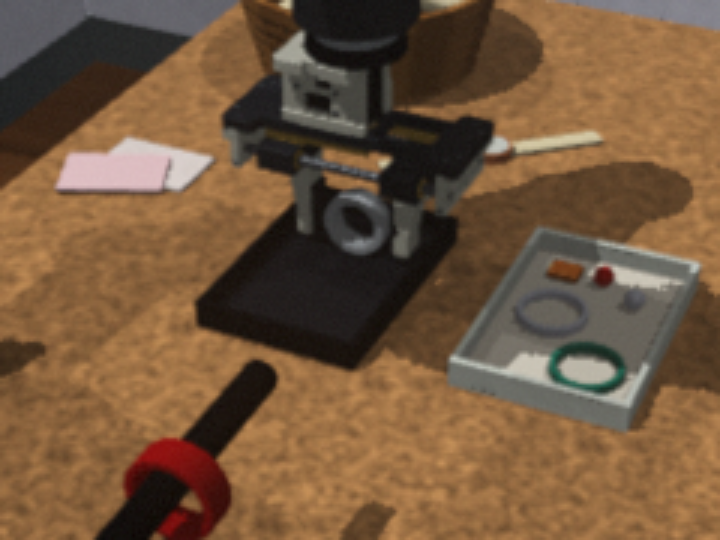

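The collar (crop (357,222)) stands on the tray floor, released between the opened fingers. Lifting straight off and heading to the bangle.

>>> jog_arm(travel=[[0,0,-0.02],[0,0,-0.05],[0,0,-0.1],[0,0,-0.18],[0,0,-0.26],[0,0,-0.34],[0,0,-0.38],[-0.1,0.03,-0.38],[-0.2,0.06,-0.38],[-0.3,0.09,-0.38]], dr=[[0,0,0],[0,0,0],[0,0,0],[0,0,0],[0,0,0],[0,0,0],[0,0,0],[0,0,0],[0,0,0],[0,0,0]], claw=[0.75,0.75,0.75,0.8,0.9,1,1,1,1,1])

```text
time_s: 13.85
tcp_pos: [0.5922, -0.1265, 0.2043]
eef_rot: [-179.9, 0.0, -90.0]
contact_force: [0.4, 0.4, 0.3]
gripper_width: 0.0876
gripper_force: 0.0
```

```bash
python3 - <<'E'
from h import *
s=r.get_state();print(s["tcp_pos"],s["time_s"])
for n in("side","top"):
    c=cam(n)
    for t in("collar","red_bangle"):
        for g in r.regions_of(t,n)[:1]:
            p=maskpts(c,g["pixels"]); print(n,t,round(g["conf"],2),g["extent"],np.round(np.percentile(p,[1,50,99],axis=0),3).tolist())
go([.5467,.1325,.2],-90)
E
```

```text
[ 0.59216187 -0.12648548  0.20431011] 13.85
side collar 0.78 [309.5, 144.7, 328.4, 162.5] [[0.611, -0.307, 0.007], [0.634, -0.271, 0.034], [0.66, -0.265, 0.058]]
side red_bangle 0.91 [240.8, 222.9, 276.3, 261.9] [[0.519, 0.124, 0.093], [0.539, 0.139, 0.133], [0.572, 0.147, 0.147]]
top collar 0.55 [435.2, 175.4, 450.0, 185.5] [[0.611, -0.287, 0.015], [0.62, -0.276, 0.048], [0.629, -0.269, 0.057]]
top red_bangle 0.7 [190.7, 207.7, 211.4, 243.5] [[0.521, 0.122, 0.098], [0.54, 0.126, 0.138], [0.573, 0.138, 0.148]]
travel [-0.521, 0.0927, 0.0074] dr [-0.0002, -0.0, -0.0]
```

>>> jog_arm(travel=[[-0.11,0.02,0],[-0.22,0.04,0],[-0.33,0.06,0],[-0.43,0.08,0],[-0.518,0.092,0],[-0.518,0.092,0.02],[-0.518,0.092,0.06],[-0.518,0.092,0.1],[-0.518,0.092,0.13],[-0.518,0.092,0.14]], dr=[[0,0,0],[0,0,0],[0,0,0],[0,0,0],[0,0,0],[0,0,0],[0,0,0],[0,0,0],[0,0,0],[0,0,0]], claw=[1,1,1,1,1,1,1,1,1,1])

```text
time_s: 15.4
tcp_pos: [0.5466, 0.1302, 0.1317]
eef_rot: [179.9, -0.1, -90.1]
contact_force: [0.1, -0.1, 0.1]
gripper_width: 0.0875
gripper_force: 0.0
```

```bash
python3 - <<'E'
from h import *
r.capture("side");s=r.get_state();print(s["tcp_pos"],s["time_s"])
go([.5467,.1327,.1003],-90)
E
```

```text
[0.54656799 0.13042827 0.13169712] 15.45
travel [-0.0046, -0.0003, 0.0628] dr [0.0002, -0.0001, -0.0002]
```

>>> jog_arm(travel=[[-0.0046,0,0.03],[-0.0046,0,0.055],[-0.0046,0,0.063],[-0.0046,0,0.063],[-0.0046,0,0.063],[-0.0046,0,0.063],[-0.0046,0,0.063],[-0.0046,0,0.063],[-0.0046,0,0.063],[-0.0046,0,0.063]], dr=[[0,0,0],[0,0,0],[0,0,0],[0,0,0],[0,0,0],[0,0,0],[0,0,0],[0,0,0],[0,0,0],[0,0,0]], claw=[1,1,1,0.8,0.7,0.65,0.6,0.5,0.45,0.45], newtons=12)

```text
time_s: 16.7
tcp_pos: [0.5469, 0.1337, 0.1016]
eef_rot: [-180.0, 0.0, -90.0]
contact_force: [-0.3, 0.6, 2.9]
gripper_width: 0.0567
gripper_force: 12.0
```

>>> jog_arm(travel=[[0,0,-0.01],[0,0,-0.02],[0,0,-0.02],[0.04,0,-0.02],[0.09,0,-0.02],[0.14,0,-0.02],[0.19,0,-0.02],[0.24,0,-0.02],[0.3,0,-0.02],[0.36,0,-0.02]], dr=[[0,0,0],[0,0,0],[0,0,0],[0,0,0],[0,0,0],[0,0,0],[0,0,0],[0,0,0],[0,0,0],[0,0,0]], claw=[0.45,0.45,0.45,0.45,0.45,0.45,0.45,0.45,0.45,0.45])

```text
time_s: 17.95
tcp_pos: [0.5461, -0.0481, 0.1112]
eef_rot: [180.0, -0.0, -90.0]
contact_force: [-0.1, -0.4, -0.4]
gripper_width: 0.0563
gripper_force: 12.0
```

```bash
python3 - <<'E'
from h import *
c=cam("side"); s=r.get_state();print(s["tcp_pos"],s["gripper_width"],s["gripper_force"],s["contact_force"])
cv2.imwrite("pics/side4.png",cv2.resize(c["pixels"][100:280,180:420,::-1],(720,540)))
p=maskpts(c,r.regions_of("red_bangle","side")[0]["pixels"]); print(np.round(np.percentile(p,[1,50,99],axis=0),3).tolist())
go([.638,-.195,.11],-90)
E
```

```text
[ 0.54558253 -0.05049306  0.11104712] 0.05673596923873314 11.999501511454582 [ 0.18452662 -2.6062798   0.60571646]
[[0.518, -0.201, 0.005], [0.548, -0.041, 0.127], [0.634, -0.034, 0.157]]
travel [0.2909, -0.1855, 0.0019] dr [0.0002, -0.0, -0.0005]
```

View pics/side4.png

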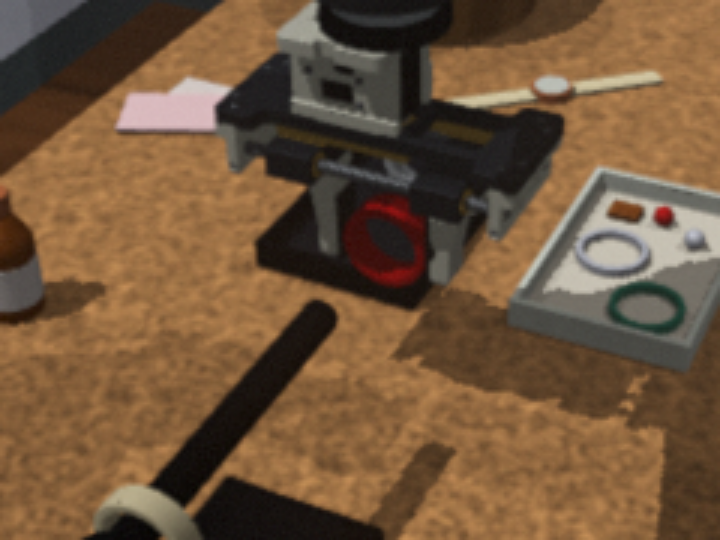

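The bangle (crop (388,240)) is held off the bar and the cream one is undisturbed.

>>> jog_arm(travel=[[0.06,-0.04,0],[0.12,-0.08,0],[0.18,-0.12,0],[0.24,-0.155,0],[0.281,-0.184,0],[0.281,-0.184,0.01],[0.281,-0.184,0.04],[0.281,-0.184,0.08],[0.281,-0.184,0.11],[0.281,-0.184,0.12]], dr=[[0,0,0],[0,0,0],[0,0,0],[0,0,0],[0,0,0],[0,0,0],[0,0,0],[0,0,0],[0,0,0],[0,0,0]], claw=[0.45,0.45,0.45,0.45,0.45,0.45,0.45,0.45,0.45,0.45])

```text
time_s: 19.3
tcp_pos: [0.6376, -0.1863, 0.0498]
eef_rot: [179.9, 0.0, -90.0]
contact_force: [1.1, -0.5, 0.5]
gripper_width: 0.0564
gripper_force: 12.0
```

```bash
python3 - <<'E'
from h import *
c=cam("side"); s=r.get_state();print(s["tcp_pos"],s["gripper_width"],s["contact_force"])
g=r.regions_of("red_bangle","side")[0];p=maskpts(c,g["pixels"]); print(np.round(np.percentile(p,[1,50,99],axis=0),3).tolist())
go([.6375,-.19,.0175],-90)
E
```

```text
[ 0.63780522 -0.18644266  0.04984279] 0.05689669399348488 [-0.17172782  0.87961962 -0.70690198]
[[0.609, -0.292, 0.002], [0.643, -0.18, 0.062], [0.699, -0.172, 0.095]]
travel [0.0068, 0.0015, 0.0664] dr [0.0002, -0.0, 0.0]
```

>>> jog_arm(travel=[[0,0,0.02],[0,0,0.035],[0,0,0.048],[0,0,0.056],[0,0,0.061],[0,0,0.064],[0,0,0.065],[0,0,0.066],[0,0,0.067],[0,0,0.067]], dr=[[0,0,0],[0,0,0],[0,0,0],[0,0,0],[0,0,0],[0,0,0],[0,0,0],[0,0,0],[0,0,0],[0,0,0]], claw=[0.45,0.45,0.45,0.45,0.45,0.45,0.45,0.45,0.45,0.45])

```text
time_s: 20.65
tcp_pos: [0.6386, -0.1869, 0.0179]
eef_rot: [-180.0, -0.0, -90.0]
contact_force: [0.8, -0.3, -0.3]
gripper_width: 0.0565
gripper_force: 12.0
```

>>> jog_arm(travel=[[0,0,0.0005],[0,0,0.001],[0,0,0.001],[0,0,0.0015],[0,0,0.0015],[0,0,0.002],[0,0,0.002],[0,0,0.002],[0,0,0.002],[0,0,0.002]], dr=[[0,0,0],[0,0,0],[0,0,0],[0,0,0],[0,0,0],[0,0,0],[0,0,0],[0,0,0],[0,0,0],[0,0,0]], claw=[0.45,0.45,0.45,0.45,0.45,0.45,0.45,0.45,0.45,0.45])

```text
time_s: 21.9
tcp_pos: [0.6386, -0.1869, 0.0168]
eef_rot: [180.0, 0.0, -90.0]
contact_force: [0.2, -0.0, -0.7]
gripper_width: 0.0563
gripper_force: 12.0
```

>>> jog_arm(travel=[[0,0,0.0005],[0,0,0.001],[0,0,0.001],[0,0,0.0015],[0,0,0.0015],[0,0,0.002],[0,0,0.002],[0,0,0.002],[0,0,0.002],[0,0,0.002]], dr=[[0,0,0],[0,0,0],[0,0,0],[0,0,0],[0,0,0],[0,0,0],[0,0,0],[0,0,0],[0,0,0],[0,0,0]], claw=[0.45,0.45,0.45,0.45,0.45,0.45,0.45,0.45,0.45,0.45])

```text
time_s: 23.15
tcp_pos: [0.6387, -0.1869, 0.016]
eef_rot: [-180.0, -0.0, -90.0]
contact_force: [-1.7, -0.7, 4.8]
gripper_width: 0.0563
gripper_force: 12.0
```

Contact (about 5 N); ease off half a millimetre and open slowly.

>>> jog_arm(travel=[[0,0,-0.001],[0,0,-0.001],[0,0,-0.001],[0,0,-0.001],[0,0,-0.001],[0,0,-0.001],[0,0,-0.001],[0,0,-0.001],[0,0,-0.001],[0,0,-0.001]], dr=[[0,0,0],[0,0,0],[0,0,0],[0,0,0],[0,0,0],[0,0,0],[0,0,0],[0,0,0],[0,0,0],[0,0,0]], claw=[0.45,0.45,0.64,0.66,0.68,0.7,0.72,0.74,0.76,0.77])

```text
time_s: 24.4
tcp_pos: [0.6387, -0.1869, 0.0163]
eef_rot: [-180.0, 0.0, -90.0]
contact_force: [0.5, 0.5, -0.5]
gripper_width: 0.0675
gripper_force: 0.0
```

>>> jog_arm(travel=[[0,0,0],[0,0,-0.02],[0,0,-0.05],[0,0,-0.1],[0,0,-0.16],[0,0,-0.22],[0,0,-0.28],[0,0,-0.34],[0,0,-0.38],[0,0,-0.38]], dr=[[0,0,0],[0,0,0],[0,0,0],[0,0,0],[0,0,0],[0,0,0],[0,0,0],[0,0,0],[0,0,0],[0,0,0]], claw=[0.77,0.77,0.77,0.77,0.77,0.77,0.77,0.77,0.77,0.77])

```text
time_s: 25.65
tcp_pos: [0.6397, -0.1871, 0.2098]
eef_rot: [-179.7, -0.0, -90.0]
contact_force: [0.8, -0.0, -0.5]
gripper_width: 0.0677
gripper_force: 0.0
```

```bash
python3 - <<'E'
from h import *
c=cam("side"); s=r.get_state();print(s["tcp_pos"],s["gripper_width"],s["contact_force"],s["time_s"])
for t in("collar","red_bangle"):
    g=r.regions_of(t,"side")[0];p=maskpts(c,g["pixels"]); print(t,g["conf"],np.round(np.percentile(p,[3,50,97],axis=0),3).tolist())
cv2.imwrite("pics/side5.png",cv2.resize(c["pixels"][80:260,200:440,::-1],(720,540)))
E
```

```text
[ 0.63892786 -0.18685105  0.20802193] 0.06748554480599735 [0.20948708 0.04528129 0.01352648] 25.7
collar 0.86 [[0.611, -0.323, 0.005], [0.636, -0.271, 0.032], [0.664, -0.266, 0.057]]
red_bangle 0.68 [[0.61, -0.197, 0.008], [0.636, -0.181, 0.035], [0.661, -0.173, 0.061]]
```

View pics/side5.png

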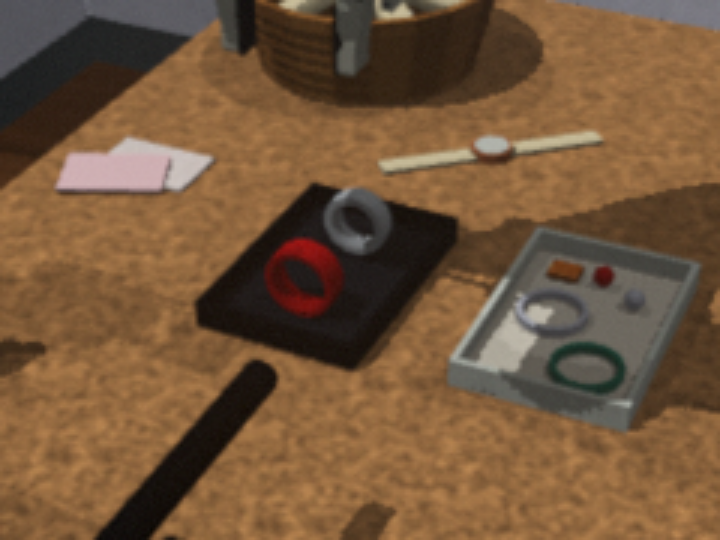

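Collar (crop (357,222)) and bangle (crop (303,277)) both stand at rest in the black tray, with the gripper well clear above them.

```bash
python3 -c "
from plant import r
print(r.close_job())"
```

```text
the job is handed in; nothing more can be done
None
```

The grey collar and then the red bangle were slid off the bar and lowered to the floor of the black tray before release; both stood at rest, gripper clear, when I handed the job in at about 26 s.

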